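Set out the supplies on the laundry-room counter

TASK

Set out the laundry supplies on the folding counter, left and right as seen from the robot. In the drip tray, stand the flat detergent bottle in the left third with its broad face to the front, the round softener bottle in the right third and the dosing cup, mouth up, in the middle between them, all in a row along the tray's middle. On the wooden riser, set the large carton flat and lengthwise, squarely in the middle of the free space to the right of the peg jar, and the small carton flat, centred and square on top of it; keep both bottles upright all the time and leave the peg jar, the spray bottle and the brush where they are.

Things in the scene. Friction and masses are not known exactly. Their poses are not given: they have to be found in the camera images.
- tray: Fixed shallow stainless drip tray, 130 (x) x 310 (y) mm, rim 14 mm high, walls and floor 4 mm thick. Origin: centre of its underside; z up, y along its length to the left seen from the robot, x away from the robot. Its inner floor is at z = 4 mm; the middles of its thirds are near y = +97, 0, -97 mm. It may stand on the left or the right half of the counter, turned up to 0.12 rad.
- riser: Fixed low shelf riser, wooden top on white side panels, top 110 (x) x 250 (y) mm, 60 mm high. Origin: centre of its underside; z up, y along its length to the left seen from the robot, x away from the robot. The peg jar stands near its left end (about y = +80 mm); the free space to the jar's right is centred near y = -43 mm, x = 0. It stands on the other half of the counter from the tray.
- detergent: Loose flat white plastic bottle with rounded sides and paper label, 52 (x) x 80 (y) x 150 mm high with cap; about 0.4 kg. Origin: centre of its underside; z up, x across its broad faces, y along its width. Body 98 mm high, rounded shoulder to 116 mm; round grey cap, 40 mm in diameter, from 116 to 150 mm on the axis, fixed to the bottle, good to grip.
- softener: Loose slim round bottle, white plastic with a paper label, 54 mm in diameter, 165 mm high with cap; about 0.32 kg. Origin: centre of its underside; z up. Straight to 98 mm, then tapering to a neck at 126 mm; the round grey ribbed cap, 34 mm in diameter, spans 131 to 165 mm on the axis, is fixed to the bottle and is a good place to grip.
- cup: Loose open dosing cup of grey plastic, mouth up, rim 56 mm in outer diameter (narrower at the foot), 50 mm high, wall 3 mm; about 0.04 kg. Origin: centre of its underside; z up.
- big_carton: Loose large cardboard carton with tape and blank labels, 60 (x) x 110 (y) x 75 mm high; about 0.35 kg. Origin: centre of its underside; z up, y along its length.
- small_carton: Loose small cardboard carton, 46 (x) x 80 (y) x 40 mm high; about 0.12 kg. Origin: centre of its underside; z up, y along its length.
- peg_jar: Bystander, loose: glass jar of wooden clothes pegs on the riser's left end, 66 mm in diameter, glass 70 mm high, pegs to about 90 mm. Origin: centre of its underside; z up.
- sprayer: Bystander, loose: trigger spray bottle, 72 mm in diameter, 200 mm high, its head reaching 60 mm from the axis, standing at the right of the work. Origin: centre of its underside; z up.
- brush: Bystander, loose: wooden scrubbing brush lying on its bristles at the far side, 52 (x) x 125 (y) x 44 mm high. Origin: centre of its underside; z up.
Things that resemble listed ones, but are neither listed nor needed, are in the scene too. What is shaped like the big_carton but red is not meant.

How it is judged:
By the outcome, as a careful person would: the job done as asked, in the order asked, and still so for the second after the job is handed in, with the robot touching nothing.
It also fails if it takes over 128 s, if anything falls off the work surface, if the arm or the gripper's body presses on something with over 40 N, if the wrist force passes 120 N, or if a joint passes its speed limit or range.

ROBOT

A 7-joint arm with a two-finger parallel gripper is mounted at the origin on the work surface. World frame = base frame: x ahead of the robot, y to its left, z up, the work surface at z = 0. Lengths are in m, angles in degrees, forces in N, time in s.
With the tool pointing down it reaches from about 0.425 to 1.025 m from the base axis. Payload 3.6 kg.
Tool frame: the origin (TCP) lies on the centre line of the jaws, within the pads' length; the fingertips stand 11 mm ahead of it and the grasp point (between the pads) lies 8 mm behind it; z points along the fingers, y is the line along which they close (so a half turn about z gives the same grasp; the last joint's range is limited). The gripper opens to 85 mm and grips with 20 to 120 N. Pads are 22 mm wide; open, the fingers measure 114 mm over their backs; the gripper's body (76 mm by 85 mm) begins 54 mm behind the grasp point. The pads swing forward as they close: fully open they stand 13 mm farther back than shut.
Start: joints at [62.195, 33.873, 2.773, 92.16, -1.908, 54.013, -1.931], TCP at [0.277, -0.67, 0.242] pointing down, gripper open.
Joint ranges: [-153.93, 153.93], [-27.13, 128.08], [-72.61, 78.16], [10.71, 143.7], [-87.88, 267.88], [4.46, 118.87], [-176.78, 176.78]. Speed limits (degrees/s): [147.25, 147.25, 180, 180, 180, 180, 180].

INTERFACE

Orientations are given as a 3x3 rotation matrix whose columns are the frame's x, y, z axes.
In Python, from cell import r, cams gives the robot as it stands.
- The arm moves only by the tool drive_tool, never from a script. Its argument "deltas" is a list of rows, each a list of 3 entries, a list of its own where there are three numbers: the turn, a rotation vector about the tool's x, y, z in degrees, then the shift along the tool's x, y, z in cm, then the opening, from 0 (shut) to 1 (fully open). A call has 1 to 12 rows; each row shifts and turns the commanded pose from where the row before left it, along the tool's axes as they then stand; what a row does not reach is not made up. A row lasts 1/12 s, in which the tool goes at most 41.7 mm and 7.16 degrees, less where a joint would pass 70% of its speed; a pose out of reach is approached as far as the arm can. A call with a gripper value outside its range is refused whole. The fingers move at their own pace and stop on an object; "grip_force" is the grip in N (left out, the last holds). Time passes only in rows, so rows that do not move let the fingers close. It gives the time, the measured TCP pose, the force, the opening and the grip force at its end, in the units of the state.
- r.state(): the state, without advancing time (a new reading comes with each control period).
- cams.read_camera(name): name is "scene" or "top" or "wrist"; returns a dict with "img" (480x640x3 uint8, red, green, blue), "camera_matrix" (3x3 intrinsics, pixels), "camera_from_world" (4x4, takes a point from world to camera coordinates); the wrist camera has in their place "tool_from_camera" (4x4, takes a point from camera to tool coordinates, whose origin is the TCP and whose axes are the flange's). Camera axes: x right, y down, z forward; pixel columns grow to the right and rows downward; lengths in m; the calibration is good to about 2 mm. A picture is of the moment at which its call begins: read the wrist's pose just before it. There is no depth.
- r.job_done(): hands the job in; it is judged then, once.
The state is a dict: "t": time; "qpos": joint angles; "joint_velocities": joint speeds; "joint_efforts": joint torques, N m; "tool_pos": TCP position; "ee_rot": TCP orientation; "force": force on the tool from outside, world axes, zero at the start; "moment": the same for the moment, N m; "finger_gap": opening from 0.0 (shut) to 1.0 (fully open); "gripper_force": force on a finger pad.
Only numpy, scipy, OpenCV 4.12 (cv2) and the standard library are available. Lean on these libraries where they do the work, as an engineer would, in place of code of your own. Each camera call takes 0.05 s, during which the arm holds its last target. There are 200 camera calls.

## Working session

There is one attempt and no reset: what is moved stays moved. The work goes in short steps, Python scripts to look and compute and a tool call to move; the robot and the scene stay as the last step left them, time stands still between calls to the robot, and variables do not carry over. Pictures are saved under pics/ and viewed, at most 14 in all, crops included, and the job is handed in when it is done.

Besides the shell and the picture viewer there is one more tool, called after "Call:" in YAML: its name, and indented under it one key for each argument. drive_tool: Moves the arm, as the interface text tells. Its arguments: {"type":"object","properties":{"deltas":{"type":"array","items":{"type":"array"}},"grip_force":{"type":"number"}},"required":["deltas"]}

```bash
mkdir -p pics; ls; python3 - <<'E'
from cell import r,cams
import cv2,numpy as np
s=r.state();print(s['t'],s['tool_pos'],np.round(s['ee_rot'],3).tolist(),s['finger_gap'])
for n in('scene','top'):
    c=cams.read_camera(n);cv2.imwrite(f'pics/{n}0.png',c['img'][:,:,::-1])
    np.savez(f'{n}.npz',K=c['camera_matrix'],T=c['camera_from_world'])
    print(n,np.round(c['camera_matrix'],1).tolist(),np.round(c['camera_from_world'],3).tolist())
E
```

```text
pics
0.0 [ 0.27656203 -0.66929499  0.24114585] [[0.924, 0.382, -0.001], [0.382, -0.924, 0.002], [-0.0, -0.002, -1.0]] 0.9998774532422982
scene [[440.8, 0.0, 316.4], [0.0, 440.8, 235.8], [0.0, 0.0, 1.0]] [[-0.297, 0.955, -0.016, 0.253], [0.713, 0.21, -0.669, -0.308], [-0.636, -0.21, -0.743, 1.428], [0.0, 0.0, 0.0, 1.0]]
top [[472.2, 0.0, 315.0], [0.0, 472.2, 242.0], [0.0, 0.0, 1.0]] [[-0.015, -1.0, -0.024, -0.073], [-0.988, 0.018, -0.152, 0.518], [0.152, 0.021, -0.988, 1.135], [0.0, 0.0, 0.0, 1.0]]
```

View pics/scene0.png

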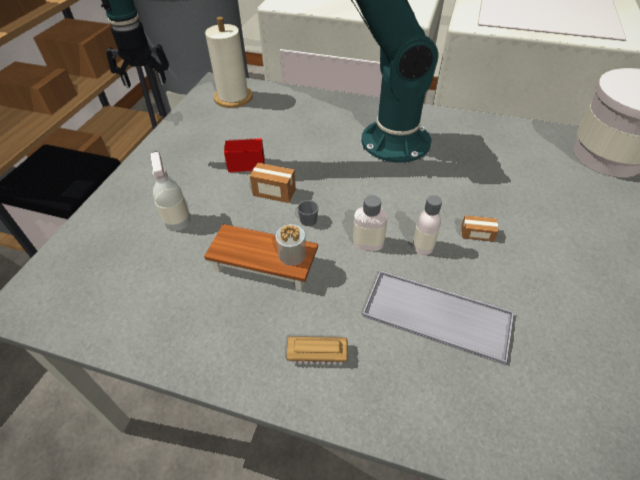

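View pics/top0.png

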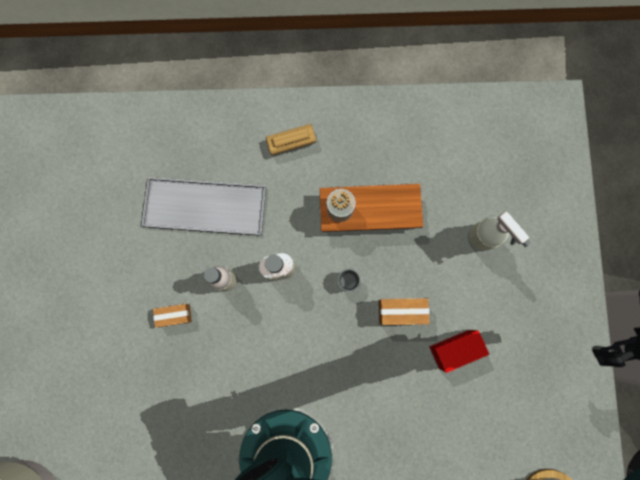

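The scene view shows the cup at (308,213), the bottles at (370,225) and (427,230), the cartons at (273,183) and (480,228), and a red box at (244,155). In the top view the tray is at (204,207), the riser at (371,207), the big carton at (404,311), the red decoy at (460,350) and the small carton at (171,316). For the big carton, only the brown box at (404,311) fits, because the other large one is red. I'll confirm this in an enlarged crop.

```bash
python3 - <<'E'
import cv2
a=cv2.imread('pics/top0.png')
cv2.imwrite('pics/c1.png',cv2.resize(a[170:340,130:300],None,fx=3.5,fy=3.5,interpolation=cv2.INTER_CUBIC))
cv2.imwrite('pics/c2.png',cv2.resize(a[175:375,310:500],None,fx=3,fy=3,interpolation=cv2.INTER_CUBIC))
a=cv2.imread('pics/scene0.png')
cv2.imwrite('pics/c3.png',cv2.resize(a[130:310,240:510],None,fx=2.9,fy=2.9,interpolation=cv2.INTER_CUBIC))
E
```

```text
(no output)
```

View pics/c1.png

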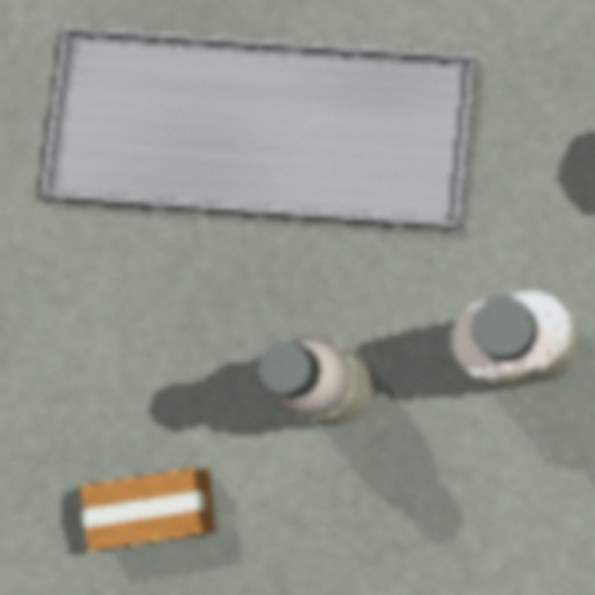

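View pics/c2.png

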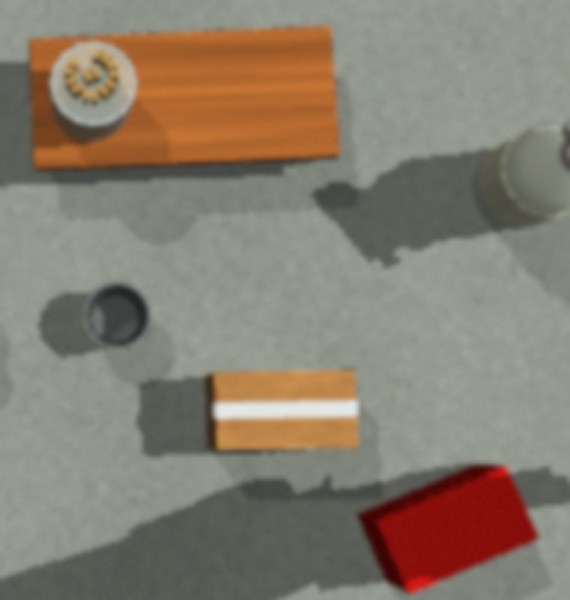

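View pics/c3.png

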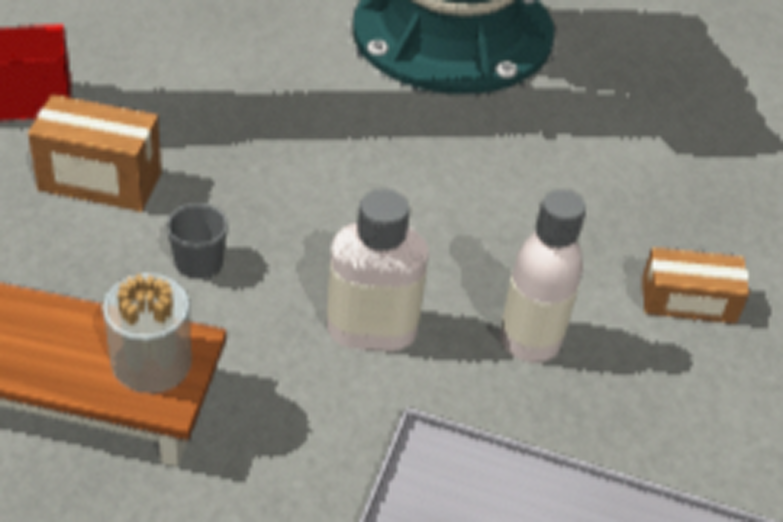

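Crop c1 shows the tray corners, the small carton at (145,510), and the cap tops at (286,368) for the softener and (502,326) for the detergent. c2 shows the brown big carton at (285,410), distinct from the red one at (450,530), the cup at (117,315) and the riser corners. c3 confirms the detergent is the flat bottle at (378,270) and the softener the round one at (545,275).

```bash
cat > h.py <<'E'
import numpy as np
def bp(n,u,v,z):
    d=np.load(n+'.npz');R,t=d['T'][:3,:3],d['T'][:3,3];c=-R.T@t
    w=R.T@np.linalg.solve(d['K'],[u,v,1.]);return (c+w*(z-c[2])/w[2])[:2]
def crop(n,s,ox,oy,pts,z): return np.array([bp(n,(u+.5)/s-.5+ox,(v+.5)/s-.5+oy,z) for u,v in pts])
def quad(P): # TL TR BR BL as seen in top (up=+x, left=+y): centre, yaw of y axis, sizes
    y=(P[0]-P[1]+P[3]-P[2])/2; x=(P[0]-P[3]+P[1]-P[2])/2
    a=np.degrees(np.arctan2(-y[0],y[1])); b=np.degrees(np.arctan2(x[1],x[0]))
    return np.round(P.mean(0),4),'yaw',round(a,1),round(b,1),'size',np.round([np.linalg.norm(x),np.linalg.norm(y)],4)
def plan(pos,h): # from the present pose: turn about tool z, then shift (cm) in turned tool axes
    from cell import r
    s=r.state();R=s['ee_rot'];h0=np.degrees(np.arctan2(R[1,0],R[0,0]));c,n=np.cos(np.radians(h)),np.sin(np.radians(h))
    Rn=np.array([[c,n,0],[n,-c,0],[0,0,-1]]);print('now',np.round(s['tool_pos'],4),'h',round(h0,2),'t',round(s['t'],2),'turn z',round(h0-h,2),'shift cm',np.round(Rn.T@(np.array(pos)-s['tool_pos'])*100,2))
E
python3 - <<'E'
from h import *
A=('top',3.5,130,170);B=('top',3,310,175);S=('scene',2.9,240,130)
print('tray',*quad(crop(*A,[(63,32),(477,60),(462,228),(42,198)],.014)))
print('small',*quad(crop(*A,[(80,487),(199,471),(206,539),(88,551)],.04)))
print('riser',*quad(crop(*B,[(30,39),(331,27),(339,156),(36,168)],.06)))
print('big',*quad(crop(*B,[(213,372),(358,371),(358,449),(213,449)],.075)))
print('jar',crop(*B,[(93,84)],.13))
print('cup',crop(*B,[(117,315)],.05),crop(*S,[(198,225)],.05))
print('soft',crop(*A,[(286,368)],.165),crop(*S,[(562,206)],.165))
print('det',crop(*A,[(502,326)],.15),crop(*S,[(385,205)],.15),'ends',crop(*A,[(455,345),(573,322)],.10))
E
```

```text
tray [0.6185 0.2042] yaw -5.2 -4.9 size [0.1264 0.3113]
small [0.3402 0.2737] yaw 5.8 8.4 size [0.0461 0.0834]
riser [ 0.5978 -0.2211] yaw 1.2 1.2 size [0.1084 0.2475]
big [ 0.3425 -0.2907] yaw -0.7 -2.5 size [0.06   0.1129]
jar [[ 0.59351774 -0.14458918]]
cup [[ 0.42072425 -0.16241982]] [[ 0.41961618 -0.15685879]]
soft [[0.42815074 0.14498112]] [[0.4305727  0.14981683]]
det [[0.45402351 0.01032866]] [[0.4523343  0.01473292]] ends [[ 0.44733994  0.04743089]
 [ 0.46143092 -0.03172103]]
```

Call:
drive_tool:
  deltas:
    - [[0,0,-7],[0,0,-0.3],1]
    - [[0,0,-7],[0,0,-0.3],1]
    - [[0,0,-7],[0,0,-0.3],1]
    - [[0,0,-7],[0,0,-0.3],1]
    - [[0,0,-7],[0,0,-0.3],1]
    - [[0,0,-7],[0,0,-0.3],1]
    - [[0,0,-7],[0,0,-0.3],1]
    - [[0,0,-7],[0,0,-0.3],1]
    - [[0,0,-7],[0,0,-0.3],1]
    - [[0,0,-7],[0,0,-0.3],1]
    - [[0,0,-7],[0,0,-0.3],1]
    - [[0,0,0],[0,0,0],1]

```text
t: 1.1
tool_pos: [0.2765, -0.6702, 0.2753]
ee_rot: [[-0.166, 0.986, 0.0], [0.986, 0.166, 0.0], [0.0, 0.0, -1.0]]
force: [0.2, -0.8, 0.2]
finger_gap: 0.999
gripper_force: 0.0
```

```bash
python3 -c "
from h import *
plan([.453,.0125,.27],100)"
```

```text
now [ 0.2765 -0.6702  0.2753] h 99.54 t 1.1 turn z -0.46 shift cm [64.17 29.23  0.53]
```

Call:
drive_tool:
  deltas:
    - [[0,0,0],[2.6,1.2,0],1]
    - [[0,0,0],[2.7,1.2,0],1]
    - [[0,0,0],[2.7,1.2,0],1]
    - [[0,0,0],[2.7,1.2,0],1]
    - [[0,0,0],[2.7,1.2,0],1]
    - [[0,0,0],[2.7,1.2,0],1]
    - [[0,0,0],[2.7,1.2,0],1]
    - [[0,0,0],[2.7,1.2,0],1]
    - [[0,0,0],[2.7,1.2,0],1]
    - [[0,0,0],[2.7,1.2,0],1]
    - [[0,0,0],[2.7,1.2,0],1]
    - [[0,0,0],[2.7,1.2,0],1]

```text
t: 2.1
tool_pos: [0.3657, -0.3263, 0.2751]
ee_rot: [[-0.16, 0.987, -0.0], [0.987, 0.16, 0.0], [0.0, -0.0, -1.0]]
force: [1.3, -0.3, 0.6]
finger_gap: 0.998
gripper_force: 0.0
```

Call:
drive_tool:
  deltas:
    - [[0,0,0],[2.7,1.2,0],1]
    - [[0,0,0],[2.7,1.2,0],1]
    - [[0,0,0],[2.7,1.2,0],1]
    - [[0,0,0],[2.7,1.2,0],1]
    - [[0,0,0],[2.7,1.2,0],1]
    - [[0,0,0],[2.7,1.2,0],1]
    - [[0,0,0],[2.7,1.2,0],1]
    - [[0,0,0],[2.7,1.3,0],1]
    - [[0,0,0],[2.7,1.3,0],1]
    - [[0,0,0],[2.7,1.3,0],1]
    - [[0,0,0],[2.4,1.2,0],1]
    - [[0,0,0],[0,0,0],1]

```text
t: 3.1
tool_pos: [0.4525, -0.0097, 0.2759]
ee_rot: [[-0.169, 0.986, 0.003], [0.986, 0.169, 0.004], [0.003, 0.004, -1.0]]
force: [1.3, 0.7, -0.6]
finger_gap: 0.998
gripper_force: 0.0
```

```bash
python3 -c "
from h import *
from cell import r,cams
import cv2
plan([.453,.0125,.27],100)
c=cams.read_camera('wrist');cv2.imwrite('pics/w1.png',c['img'][:,:,::-1]);np.savez('w1.npz',K=c['camera_matrix'],C=c['tool_from_camera'],R=r.state()['ee_rot'],p=r.state()['tool_pos']);print(c['camera_matrix'],c['tool_from_camera'].round(3))"
```

```text
now [ 0.4525 -0.0097  0.2759] h 99.74 t 3.1 turn z -0.26 shift cm [2.18 0.44 0.59]
[[347.83872855   0.         322.70493563]
 [  0.         347.83872855 237.40548198]
 [  0.           0.           1.        ]] [[-0.001 -0.966 -0.258  0.065]
 [ 1.    -0.001 -0.001  0.001]
 [ 0.    -0.258  0.966 -0.131]
 [ 0.     0.     0.     1.   ]]
```

View pics/w1.png

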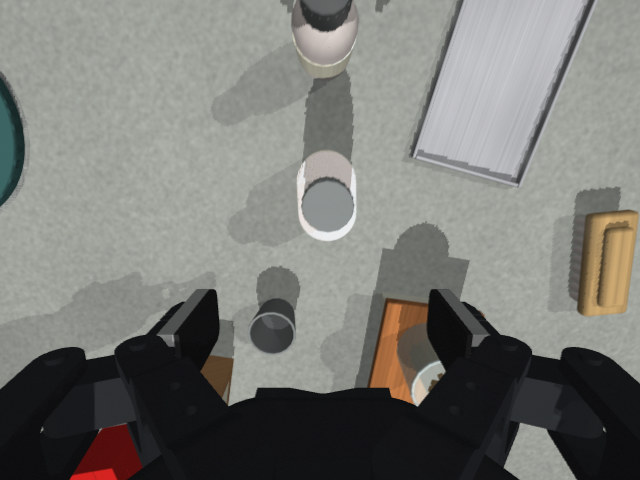

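The wrist view shows the detergent cap top at (328,205) with its body axis vertical, so its yaw is about 10°. The cup rim is at (273,331) and two tray corners are at (413,157) and (520,185).

```bash
cat >> h.py <<'E'
def wp(f,u,v,z):
    d=np.load(f);C=d['C'];w=d['R']@C[:3,:3]@np.linalg.solve(d['K'],[u,v,1.]);c=d['p']+d['R']@C[:3,3];return (c+w*(z-c[2])/w[2])[:2]
E
python3 -c "
from h import *
print(wp('w1.npz',328,205,.15),wp('w1.npz',273,331,.05),'tray',wp('w1.npz',413,157,.014),wp('w1.npz',520,185,.014),crop('top',3.5,130,170,[(462,228),(477,60)],.014))
plan([.454,.012,.19],100)"
```

```text
[0.45290341 0.00932938] [ 0.42008522 -0.16081973] tray [0.54207579 0.0552788 ] [0.66783143 0.04540774] [[0.54142431 0.05463189]
 [0.66741378 0.04379761]]
now [ 0.4514 -0.0126  0.2755] h 99.63 t 3.15 turn z -0.37 shift cm [2.38 0.68 8.55]
```

Call:
drive_tool:
  deltas:
    - [[0,0,-0.4],[1.1,0.3,1.5],1]
    - [[0,0,0],[1.1,0.3,1.5],1]
    - [[0,0,0],[0,0,2],1]
    - [[0,0,0],[0,0,2],1]
    - [[0,0,0],[0,0,1.5],1]
    - [[0,0,0],[0,0,0],1]

```text
t: 3.65
tool_pos: [0.4503, 0.0053, 0.1877]
ee_rot: [[-0.168, 0.986, -0.007], [0.986, 0.168, -0.001], [0.0, -0.007, -1.0]]
force: [-0.0, 0.4, 0.1]
finger_gap: 0.999
gripper_force: 0.0
```

```bash
python3 -c "
from h import *
plan([.4535,.0103,.130],100)"
```

```text
now [0.4503 0.0053 0.1877] h 99.65 t 3.65 turn z -0.35 shift cm [0.44 0.4  5.77]
```

Call:
drive_tool:
  deltas:
    - [[0,0,0],[0.4,0.4,0.5],1]
    - [[0,0,0],[0,0,1],1]
    - [[0,0,0],[0,0,1.5],1]
    - [[0,0,0],[0,0,1.5],1]
    - [[0,0,0],[0,0,1.0],1]
    - [[0,0,0],[0,0,0],1]
    - [[0,0,0],[0,0,0],1]

```text
t: 4.23
tool_pos: [0.4563, 0.0117, 0.1352]
ee_rot: [[-0.171, 0.985, -0.0], [0.985, 0.171, -0.0], [-0.0, -0.0, -1.0]]
force: [-0.5, 0.1, -0.4]
finger_gap: 0.997
gripper_force: 0.0
```

```bash
python3 -c "
from h import *
plan([.4535,.0103,.130],100)"
```

```text
now [0.4563 0.0117 0.1352] h 99.84 t 4.23 turn z -0.16 shift cm [-0.09 -0.3   0.52]
```

Call:
drive_tool:
  deltas:
    - [[0,0,0],[-0.1,-0.3,0.4],1]
    - [[0,0,0],[0,0,0],1]
    - [[0,0,0],[0,0,0],0.6]
    - [[0,0,0],[0,0,0],0.3]
    - [[0,0,0],[0,0,0],0]
    - [[0,0,0],[0,0,0],0]
    - [[0,0,0],[0,0,0],0]
    - [[0,0,0],[0,0,0],0]
    - [[0,0,0],[0,0,0],0]
    - [[0,0,0],[0,0,0],0]
    - [[0,0,0],[0,0,0],0]
    - [[0,0,0],[0,0,0],0]
  grip_force: 60

```text
t: 5.23
tool_pos: [0.4537, 0.0102, 0.1319]
ee_rot: [[-0.171, 0.985, 0.001], [0.985, 0.171, -0.0], [-0.001, 0.0, -1.0]]
force: [-1.3, -0.3, 4.8]
finger_gap: 0.452
gripper_force: 59.9
```

```bash
python3 -c "
from h import *
a=np.radians(-5.05)
for y in(.097,0,-.097): print(y,np.array([.6185,.2042])+np.array([-np.sin(a),np.cos(a)])*y)
a=np.radians(1.2);print('riser',np.array([.5978,-.2211])+np.array([-np.sin(a),np.cos(a)])*-.043)
plan([.454,.0103,.26],85)"
```

```text
0.097 [0.62703843 0.30082347]
0 [0.6185 0.2042]
-0.097 [0.60996157 0.10757653]
riser [ 0.59870052 -0.26409057]
now [0.4537 0.0102 0.1319] h 99.85 t 5.23 turn z 14.85 shift cm [ 1.000e-02  3.000e-02 -1.281e+01]
```

Call:
drive_tool:
  deltas:
    - [[0,0,0],[0,0,-0.5],0]
    - [[0,0,0],[0,0,-1],0]
    - [[0,0,5],[0,0,-1.5],0]
    - [[0,0,5],[0,0,-1.5],0]
    - [[0,0,4.9],[0,0,-1.5],0]
    - [[0,0,0],[0,1.5,-1],0]
    - [[0,0,0],[0.5,2.5,0],0]
    - [[0,0,0],[1,2.5,0],0]
    - [[0,0,0],[2,2.5,0],0]
    - [[0,0,0],[2.5,2,0],0]
    - [[0,0,0],[2.5,1.5,0],0]
    - [[0,0,0],[2.5,1,0],0]

```text
t: 6.23
tool_pos: [0.5992, 0.1083, 0.2016]
ee_rot: [[0.09, 0.996, 0.001], [0.996, -0.09, 0.001], [0.001, 0.001, -1.0]]
force: [1.1, -0.1, -3.7]
finger_gap: 0.453
gripper_force: 60.8
```

Call:
drive_tool:
  deltas:
    - [[0,0,0],[2.5,0.7,0],0]
    - [[0,0,0],[2.5,0.4,0],0]
    - [[0,0,0],[2.5,0,0],0]
    - [[0,0,0],[2.5,0,0],0]
    - [[0,0,0],[2.5,0,0],0]
    - [[0,0,0],[2.5,0,0],0]
    - [[0,0,0],[2,0,0],0]
    - [[0,0,0],[1.5,0,0],0]
    - [[0,0,0],[0.6,0,0],0]
    - [[0,0,0],[0,0,0],0]
    - [[0,0,0],[0,0,0],0]

```text
t: 7.15
tool_pos: [0.6252, 0.2956, 0.201]
ee_rot: [[0.089, 0.996, -0.001], [0.996, -0.089, -0.002], [-0.002, -0.001, -1.0]]
force: [-1.0, 0.2, -3.9]
finger_gap: 0.452
gripper_force: 60.8
```

```bash
python3 -c "
from h import *
plan([.627,.3008,.137],85)
from cell import r;print(r.state()['ee_rot'].round(3)[:,2],r.state()['force'])"
```

```text
now [0.6252 0.2956 0.201 ] h 84.92 t 7.15 turn z -0.08 shift cm [0.54 0.13 6.4 ]
[-0.001 -0.002 -1.   ] [-0.97333137  0.20889493 -3.86072976]
```

Call:
drive_tool:
  deltas:
    - [[0,0,0],[0.5,0.1,1],0]
    - [[0,0,0],[0,0,1.5],0]
    - [[0,0,0],[0,0,1.5],0]
    - [[0,0,0],[0,0,1],0]
    - [[0,0,0],[0,0,0.5],0]
    - [[0,0,0],[0,0,0],0]
    - [[0,0,0],[0,0,0],0]
    - [[0,0,0],[0,0,0],0]

```text
t: 7.82
tool_pos: [0.6275, 0.3023, 0.1471]
ee_rot: [[0.088, 0.996, 0.001], [0.996, -0.088, 0.001], [0.001, 0.001, -1.0]]
force: [-0.8, 0.2, -3.2]
finger_gap: 0.448
gripper_force: 60.8
```

```bash
python3 -c "
from h import *
plan([.627,.3008,.137],85)"
```

```text
now [0.6275 0.3023 0.1471] h 84.93 t 7.82 turn z -0.07 shift cm [-0.15 -0.04  1.01]
```

Lower gently until the wrist force shows contact.

Call:
drive_tool:
  deltas:
    - [[0,0,0],[-0.1,0,0.5],0]
    - [[0,0,0],[0,0,0.3],0]
    - [[0,0,0],[0,0,0.2],0]
    - [[0,0,0],[0,0,0],0]
    - [[0,0,0],[0,0,0],0]

```text
t: 8.23
tool_pos: [0.6267, 0.3011, 0.1362]
ee_rot: [[0.088, 0.996, -0.0], [0.996, -0.088, 0.0], [-0.0, -0.0, -1.0]]
force: [0.3, 0.6, -3.5]
finger_gap: 0.453
gripper_force: 61.2
```

Call:
drive_tool:
  deltas:
    - [[0,0,0],[0,0,0.1],0]
    - [[0,0,0],[0,0,0],0]
    - [[0,0,0],[0,0,0],0]

```text
t: 8.48
tool_pos: [0.6268, 0.3013, 0.136]
ee_rot: [[0.088, 0.996, 0.0], [0.996, -0.088, 0.0], [0.0, 0.0, -1.0]]
force: [-1.1, -0.1, 1.9]
finger_gap: 0.451
gripper_force: 61.4
```

Call:
drive_tool:
  deltas:
    - [[0,0,0],[0,0,0],0.55]
    - [[0,0,0],[0,0,0],0.7]
    - [[0,0,0],[0,0,0],1]
    - [[0,0,0],[0,0,0],1]
    - [[0,0,0],[0,0,0],1]
    - [[0,0,0],[0,0,-1],1]
    - [[0,0,0],[0,0,-2],1]
    - [[0,0,0],[0,0,-2.5],1]
    - [[0,0,0],[0,0,-2.5],1]
    - [[0,0,0],[0,0,-2.5],1]
    - [[0,0,0],[0,0,-1.5],1]
    - [[0,0,0],[0,0,0],1]

```text
t: 9.48
tool_pos: [0.6289, 0.3029, 0.2608]
ee_rot: [[0.088, 0.996, 0.008], [0.996, -0.088, 0.005], [0.005, 0.007, -1.0]]
force: [0.0, 0.2, 0.5]
finger_gap: 1.0
gripper_force: 0.0
```

```bash
python3 -c "
from h import *
plan([.4285,.1455,.25],85)"
```

```text
now [0.6289 0.3029 0.2608] h 84.95 t 9.48 turn z -0.05 shift cm [-17.43 -18.59   1.08]
```

Call:
drive_tool:
  deltas:
    - [[0,0,0],[-1,-1,0],1]
    - [[0,0,0],[-2,-2.1,0],1]
    - [[0,0,0],[-2.4,-2.6,0],1]
    - [[0,0,0],[-2.4,-2.6,0],1]
    - [[0,0,0],[-2.4,-2.6,0],1]
    - [[0,0,0],[-2.4,-2.6,0],1]
    - [[0,0,0],[-2.2,-2.4,0],1]
    - [[0,0,0],[-1.6,-1.7,0],1]
    - [[0,0,0],[-1,-1,0],1]
    - [[0,0,0],[0,0,0],1]
    - [[0,0,0],[0,0,0],1]
    - [[0,0,0],[0,0,0],1]

```text
t: 10.48
tool_pos: [0.4273, 0.145, 0.2556]
ee_rot: [[0.088, 0.996, 0.001], [0.996, -0.088, 0.001], [0.001, 0.001, -1.0]]
force: [0.0, 0.9, 0.7]
finger_gap: 1.006
gripper_force: 0.0
```

```bash
python3 -c "
from h import *
from cell import r,cams
import cv2
s=r.state();c=cams.read_camera('wrist');cv2.imwrite('pics/w2.png',c['img'][:,:,::-1]);np.savez('w2.npz',K=c['camera_matrix'],C=c['tool_from_camera'],R=s['ee_rot'],p=s['tool_pos'])
plan([.4285,.1455,.145],85)"
```

```text
now [0.4275 0.1452 0.2555] h 84.98 t 10.53 turn z -0.02 shift cm [ 0.04  0.1  11.05]
```

View pics/w2.png

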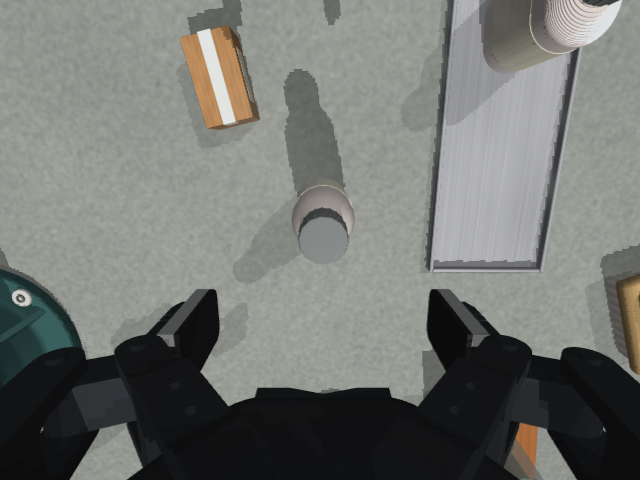

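The softener cap top is at (323,241). The small carton's tape runs from (203,32) to (229,124), and the detergent stands in the tray at the upper right.

```bash
python3 -c "
from h import *
print(wp('w2.npz',323,241,.165))
a,b=wp('w2.npz',203,32,.04),wp('w2.npz',229,124,.04);d=a-b;print(a,b,(a+b)/2,np.degrees(np.arctan2(-d[0],d[1])),np.hypot(*d))
print('tray',wp('w2.npz',430,271,.014),wp('w2.npz',542,271,.014))
plan([.4285,.1455,.145],85)"
```

```text
[0.42897481 0.14837563]
[0.33657107 0.31603615] [0.34737167 0.23663268] [0.34197137 0.27633442] 7.745931208216716 0.08013465277908946
tray [0.54381004 0.06057559] [0.67095755 0.04925025]
now [0.4275 0.1452 0.2555] h 84.98 t 10.53 turn z -0.02 shift cm [ 0.04  0.1  11.05]
```

Call:
drive_tool:
  deltas:
    - [[0,0,0],[0.2,0.1,1],1]
    - [[0,0,0],[0,0,2],1]
    - [[0,0,0],[0,0,2],1]
    - [[0,0,0],[0,0,2],1]
    - [[0,0,0],[0,0,1.5],1]
    - [[0,0,0],[0,0,1.3],1]
    - [[0,0,0],[0,0,0.7],1]
    - [[0,0,0],[0,0,0.5],1]
    - [[0,0,0],[0,0,0],1]
    - [[0,0,0],[0,0,0],1]
    - [[0,0,0],[0,0,0],1]

```text
t: 11.45
tool_pos: [0.4279, 0.1464, 0.1458]
ee_rot: [[0.088, 0.996, 0.001], [0.996, -0.088, 0.001], [0.001, 0.001, -1.0]]
force: [-0.8, -0.0, 0.1]
finger_gap: 1.0
gripper_force: 0.0
```

Call:
drive_tool:
  deltas:
    - [[0,0,0],[0,0,0],0.6]
    - [[0,0,0],[0,0,0],0.3]
    - [[0,0,0],[0,0,0],0]
    - [[0,0,0],[0,0,0],0]
    - [[0,0,0],[0,0,0],0]
    - [[0,0,0],[0,0,0],0]
    - [[0,0,0],[0,0,0],0]
    - [[0,0,0],[0,0,0],0]
    - [[0,0,0],[0,0,0],0]

```text
t: 12.2
tool_pos: [0.4277, 0.146, 0.1458]
ee_rot: [[0.088, 0.996, 0.001], [0.996, -0.088, -0.0], [-0.0, 0.001, -1.0]]
force: [-0.5, -0.8, 6.7]
finger_gap: 0.378
gripper_force: 59.4
```

```bash
python3 -c "
from h import *
plan([.61,.109,.149],85)"
```

```text
now [0.4277 0.146  0.1458] h 84.94 t 12.2 turn z -0.06 shift cm [-2.1  18.48 -0.32]
```

Call:
drive_tool:
  deltas:
    - [[0,0,0],[0,0,-0.5],0]
    - [[0,0,0],[0,0,-1.5],0]
    - [[0,0,0],[0,0,-1.5],0]
    - [[0,0,0],[-0.1,1,-1.5],0]
    - [[0,0,0],[-0.2,2,-1],0]
    - [[0,0,0],[-0.3,2.7,0],0]
    - [[0,0,0],[-0.3,2.7,0],0]
    - [[0,0,0],[-0.3,2.7,0],0]
    - [[0,0,0],[-0.3,2.5,0],0]
    - [[0,0,0],[-0.3,2.2,0],0]
    - [[0,0,0],[-0.2,1.6,0],0]
    - [[0,0,0],[-0.1,1,0],0]

```text
t: 13.2
tool_pos: [0.6101, 0.1074, 0.2044]
ee_rot: [[0.09, 0.996, -0.001], [0.996, -0.09, -0.0], [-0.0, -0.001, -1.0]]
force: [-0.7, 0.2, -3.7]
finger_gap: 0.382
gripper_force: 60.3
```

Call:
drive_tool:
  deltas:
    - [[0,0,0],[0,0,0.5],0]
    - [[0,0,0],[0,0,1],0]
    - [[0,0,0],[0,0,1.2],0]
    - [[0,0,0],[0,0,1],0]
    - [[0,0,0],[0,0,0],0]
    - [[0,0,0],[0,0,0],0]

```text
t: 13.7
tool_pos: [0.6069, 0.109, 0.1669]
ee_rot: [[0.087, 0.996, -0.003], [0.996, -0.087, -0.001], [-0.001, -0.003, -1.0]]
force: [0.7, 0.1, -3.0]
finger_gap: 0.379
gripper_force: 60.2
```

```bash
python3 -c "
from h import *
plan([.61,.109,.1498],85)"
```

```text
now [0.6069 0.109  0.1669] h 85.01 t 13.7 turn z 0.01 shift cm [0.03 0.31 1.71]
```

Call:
drive_tool:
  deltas:
    - [[0,0,0],[0,0.2,0.8],0]
    - [[0,0,0],[0,0,0.5],0]
    - [[0,0,0],[0,0,0.3],0]
    - [[0,0,0],[0,0,0.1],0]
    - [[0,0,0],[0,0,0],0]
    - [[0,0,0],[0,0,0],0]

```text
t: 14.2
tool_pos: [0.6108, 0.1088, 0.1514]
ee_rot: [[0.088, 0.996, 0.0], [0.996, -0.088, 0.0], [0.0, 0.0, -1.0]]
force: [0.2, -0.1, -3.4]
finger_gap: 0.376
gripper_force: 60.5
```

Call:
drive_tool:
  deltas:
    - [[0,0,0],[0,0,0.1],0]
    - [[0,0,0],[0,0,0.1],0]
    - [[0,0,0],[0,0,0],0]
    - [[0,0,0],[0,0,0],0]

```text
t: 14.53
tool_pos: [0.6112, 0.1089, 0.1499]
ee_rot: [[0.088, 0.996, 0.001], [0.996, -0.088, 0.0], [0.0, 0.001, -1.0]]
force: [0.1, 0.0, 0.7]
finger_gap: 0.384
gripper_force: 60.7
```

Call:
drive_tool:
  deltas:
    - [[0,0,0],[0,0,0],0.5]
    - [[0,0,0],[0,0,0],0.7]
    - [[0,0,0],[0,0,0],1]
    - [[0,0,0],[0,0,0],1]
    - [[0,0,0],[0,0,0],1]
    - [[0,0,0],[0,0,-1],1]
    - [[0,0,0],[0,0,-2],1]
    - [[0,0,0],[0,0,-2.5],1]
    - [[0,0,0],[0,0,-2.5],1]
    - [[0,0,0],[0,0,-1.5],1]
    - [[0,0,0],[0,0,0],1]
    - [[0,0,0],[0,0,0],1]

```text
t: 15.53
tool_pos: [0.6113, 0.1089, 0.2458]
ee_rot: [[0.088, 0.996, 0.003], [0.996, -0.088, 0.0], [0.001, 0.003, -1.0]]
force: [-0.1, 0.4, 0.4]
finger_gap: 0.999
gripper_force: 0.0
```

```bash
python3 -c "
from h import *
plan([.4205,-.161,.1],85)"
```

```text
now [0.6113 0.1089 0.2458] h 84.95 t 15.53 turn z -0.05 shift cm [-28.55 -16.66  14.58]
```

Call:
drive_tool:
  deltas:
    - [[0,0,0],[-1.2,-0.7,0],1]
    - [[0,0,0],[-2.4,-1.4,0],1]
    - [[0,0,0],[-2.6,-1.5,0],1]
    - [[0,0,0],[-2.6,-1.5,0],1]
    - [[0,0,0],[-2.8,-1.6,0],1]
    - [[0,0,0],[-2.8,-1.6,0],1]
    - [[0,0,0],[-2.8,-1.6,0],1]
    - [[0,0,0],[-2.8,-1.6,0],1]
    - [[0,0,0],[-2.6,-1.5,1],1]
    - [[0,0,0],[-2.4,-1.4,1],1]
    - [[0,0,0],[-2,-1.3,2],1]
    - [[0,0,0],[-1.5,-0.9,2],1]

```text
t: 16.53
tool_pos: [0.4164, -0.1629, 0.1831]
ee_rot: [[0.091, 0.996, -0.003], [0.996, -0.091, -0.001], [-0.001, -0.003, -1.0]]
force: [0.3, 0.3, -0.1]
finger_gap: 0.999
gripper_force: 0.0
```

Call:
drive_tool:
  deltas:
    - [[0,0,0],[0,0,2],1]
    - [[0,0,0],[0,0,2],1]
    - [[0,0,0],[0,0,1.5],1]
    - [[0,0,0],[0,0,1],1]
    - [[0,0,0],[0,0,0],1]
    - [[0,0,0],[0,0,0],1]
    - [[0,0,0],[0,0,0],1]

```text
t: 17.12
tool_pos: [0.4196, -0.1606, 0.1193]
ee_rot: [[0.088, 0.996, -0.001], [0.996, -0.088, 0.0], [0.0, -0.001, -1.0]]
force: [0.1, 0.2, 0.1]
finger_gap: 1.0
gripper_force: 0.0
```

```bash
python3 -c "
from h import *
from cell import r,cams
import cv2
s=r.state();c=cams.read_camera('wrist');cv2.imwrite('pics/w3.png',c['img'][:,:,::-1]);np.savez('w3.npz',K=c['camera_matrix'],C=c['tool_from_camera'],R=s['ee_rot'],p=s['tool_pos'])
plan([.4205,-.161,.033],85)"
```

```text
now [ 0.4201 -0.1607  0.1197] h 84.94 t 17.17 turn z -0.06 shift cm [-0.02  0.04  8.67]
```

View pics/w3.png

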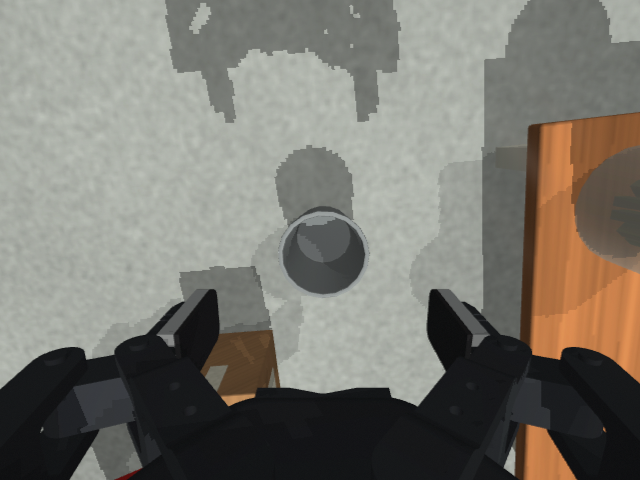

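The cup rim is centred at (324,254) between the fingers, and both sides are clear.

```bash
python3 -c "
from h import *
p=wp('w3.npz',324,254,.05);print(p);plan([*p,.033],85)"
```

```text
[ 0.42151581 -0.15964512]
now [ 0.4201 -0.1607  0.1197] h 84.94 t 17.17 turn z -0.06 shift cm [0.12 0.13 8.67]
```

Call:
drive_tool:
  deltas:
    - [[0,0,0],[0.1,0.1,1],1]
    - [[0,0,0],[0,0,2],1]
    - [[0,0,0],[0,0,2],1]
    - [[0,0,0],[0,0,1.5],1]
    - [[0,0,0],[0,0,1.2],1]
    - [[0,0,0],[0,0,0.9],1]
    - [[0,0,0],[0,0,0],1]
    - [[0,0,0],[0,0,0],1]
    - [[0,0,0],[0,0,0],0.7]
    - [[0,0,0],[0,0,0],0.5]
    - [[0,0,0],[0,0,0],0.4]
    - [[0,0,0],[0,0,0],0.4]
  grip_force: 25

```text
t: 18.17
tool_pos: [0.4216, -0.1599, 0.0344]
ee_rot: [[0.088, 0.996, 0.001], [0.996, -0.088, -0.001], [-0.0, 0.001, -1.0]]
force: [-1.9, 0.6, 6.0]
finger_gap: 0.641
gripper_force: 25.1
```

Call:
drive_tool:
  deltas:
    - [[0,0,0],[0,0,0],0.4]
    - [[0,0,0],[0,0,0],0.4]
    - [[0,0,0],[0,0,0],0.4]
    - [[0,0,0],[0,0,0],0.4]

```text
t: 18.5
tool_pos: [0.4217, -0.1599, 0.0343]
ee_rot: [[0.088, 0.996, 0.002], [0.996, -0.088, -0.001], [-0.0, 0.002, -1.0]]
force: [-1.4, -0.1, 6.4]
finger_gap: 0.643
gripper_force: 25.1
```

```bash
python3 -c "
from h import *
plan([.6185,.205,.037],85)"
```

```text
now [ 0.4217 -0.1599  0.0343] h 84.93 t 18.5 turn z -0.07 shift cm [38.07 16.43 -0.27]
```

Call:
drive_tool:
  deltas:
    - [[0,0,0],[0,0,-1],0.4]
    - [[0,0,0],[0,0,-2],0.4]
    - [[0,0,0],[1,0,-2],0.4]
    - [[0,0,0],[2,0,-1],0.4]
    - [[0,0,0],[3,0,0],0.4]
    - [[0,0,0],[3,0,0],0.4]
    - [[0,0,0],[3,0,0],0.4]
    - [[0,0,0],[3,0,0],0.4]
    - [[0,0,0],[3,0,0],0.4]
    - [[0,0,0],[3,0,0],0.4]
    - [[0,0,0],[3,0,0],0.4]
    - [[0,0,0],[3,0,0],0.4]

```text
t: 19.5
tool_pos: [0.4452, 0.1107, 0.0938]
ee_rot: [[0.088, 0.996, 0.001], [0.996, -0.088, 0.0], [0.0, 0.001, -1.0]]
force: [1.4, -0.8, -0.8]
finger_gap: 0.643
gripper_force: 26.6
```

Call:
drive_tool:
  deltas:
    - [[0,0,0],[3,0,0],0.4]
    - [[0,0,0],[3,0,0],0.4]
    - [[0,0,0],[2.5,0,0],0.4]
    - [[0,0,0],[1.6,0,0],0.4]
    - [[0,0,0],[1,0,0],0.4]
    - [[0,0,0],[0,0,0],0.4]
    - [[0,0,0],[0,0,0],0.4]
    - [[0,0,0],[0,0,0],0.4]

```text
t: 20.17
tool_pos: [0.4545, 0.2178, 0.0932]
ee_rot: [[0.09, 0.996, -0.001], [0.996, -0.09, -0.002], [-0.002, -0.001, -1.0]]
force: [-0.0, -0.6, 0.2]
finger_gap: 0.639
gripper_force: 26.6
```

```bash
python3 -c "
from h import *
plan([.6185,.205,.0383],85)"
```

```text
now [0.4545 0.2178 0.0932] h 84.84 t 20.17 turn z -0.16 shift cm [ 0.16 16.45  5.49]
```

Call:
drive_tool:
  deltas:
    - [[0,0,0],[0.1,1,0],0.4]
    - [[0,0,0],[0,2,0],0.4]
    - [[0,0,0],[0,2.5,0],0.4]
    - [[0,0,0],[0,2.5,0],0.4]
    - [[0,0,0],[0,2.5,0],0.4]
    - [[0,0,0],[0,2.5,0],0.4]
    - [[0,0,0],[0,2,0],0.4]
    - [[0,0,0],[0,1.4,1],0.4]
    - [[0,0,0],[0,0,1.5],0.4]
    - [[0,0,0],[0,0,1],0.4]
    - [[0,0,0],[0,0,0],0.4]
    - [[0,0,0],[0,0,0],0.4]

```text
t: 21.17
tool_pos: [0.6173, 0.2052, 0.0574]
ee_rot: [[0.089, 0.996, -0.003], [0.996, -0.089, -0.001], [-0.002, -0.003, -1.0]]
force: [0.2, 0.5, -0.9]
finger_gap: 0.642
gripper_force: 26.6
```

```bash
python3 -c "
from h import *
plan([.619,.205,.0383],85)"
```

```text
now [0.6173 0.2052 0.0574] h 84.92 t 21.17 turn z -0.08 shift cm [-0.01  0.18  1.91]
```

Call:
drive_tool:
  deltas:
    - [[0,0,0],[0,0.1,0.8],0.4]
    - [[0,0,0],[0,0,0.6],0.4]
    - [[0,0,0],[0,0,0.3],0.4]
    - [[0,0,0],[0,0,0.1],0.4]
    - [[0,0,0],[0,0,0],0.4]
    - [[0,0,0],[0,0,0],0.4]

```text
t: 21.67
tool_pos: [0.6193, 0.2065, 0.0404]
ee_rot: [[0.088, 0.996, 0.0], [0.996, -0.088, 0.0], [0.0, 0.0, -1.0]]
force: [-0.2, 0.3, 0.2]
finger_gap: 0.64
gripper_force: 26.6
```

Call:
drive_tool:
  deltas:
    - [[0,0,0],[-0.1,0,0.1],0.4]
    - [[0,0,0],[0,0,0.1],0.4]
    - [[0,0,0],[0,0,0.1],0.4]
    - [[0,0,0],[0,0,0],0.4]
    - [[0,0,0],[0,0,0],0.4]

```text
t: 22.08
tool_pos: [0.6195, 0.2053, 0.0385]
ee_rot: [[0.088, 0.996, 0.001], [0.996, -0.088, -0.0], [-0.0, 0.001, -1.0]]
force: [-1.2, -1.3, 5.8]
finger_gap: 0.64
gripper_force: 27.0
```

Call:
drive_tool:
  deltas:
    - [[0,0,0],[0,0,0],0.68]
    - [[0,0,0],[0,0,0],0.75]
    - [[0,0,0],[0,0,0],0.85]
    - [[0,0,0],[0,0,0],0.9]
    - [[0,0,0],[0,0,0],0.9]
    - [[0,0,0],[0,0,-0.5],0.9]
    - [[0,0,0],[0,0,-1.5],0.9]
    - [[0,0,0],[0,0,-3],1]
    - [[0,0,0],[0,0,-3],1]
    - [[0,0,0],[0,0,-3],1]
    - [[0,0,0],[0,0,-3],1]
    - [[0,0,0],[0,0,-3],1]

```text
t: 23.08
tool_pos: [0.6192, 0.2053, 0.2102]
ee_rot: [[0.088, 0.996, 0.001], [0.996, -0.088, 0.0], [0.001, 0.001, -1.0]]
force: [0.8, 0.3, -0.7]
finger_gap: 1.001
gripper_force: 0.0
```

Call:
drive_tool:
  deltas:
    - [[0,0,-4],[0,0,-3],1]
    - [[0,0,0],[0,0,-1],1]
    - [[0,0,0],[0,0,0],1]
    - [[0,0,0],[0,0,0],1]

```text
t: 23.42
tool_pos: [0.6191, 0.2051, 0.2479]
ee_rot: [[0.019, 1.0, 0.001], [1.0, -0.019, 0.0], [0.0, 0.001, -1.0]]
force: [-0.1, -0.4, -0.8]
finger_gap: 0.999
gripper_force: 0.0
```

```bash
python3 -c "
from h import *
plan([.3425,-.291,.15],89)"
```

```text
now [0.6191 0.2051 0.2479] h 88.89 t 23.42 turn z -0.11 shift cm [-50.09 -26.79   9.79]
```

Call:
drive_tool:
  deltas:
    - [[0,0,0],[-1.2,-0.4,0],1]
    - [[0,0,0],[-2.4,-1,0],1]
    - [[0,0,0],[-2.7,-1.1,0],1]
    - [[0,0,0],[-2.7,-1.1,0],1]
    - [[0,0,0],[-2.7,-1.1,0],1]
    - [[0,0,0],[-2.7,-1.1,0],1]
    - [[0,0,0],[-2.7,-1.1,0],1]
    - [[0,0,0],[-2.7,-1.1,0],1]
    - [[0,0,0],[-2.7,-1.1,0],1]
    - [[0,0,0],[-2.7,-1.1,0],1]
    - [[0,0,0],[-2.7,-1.3,0],1]
    - [[0,0,0],[-2.7,-1.6,0],1]

```text
t: 24.42
tool_pos: [0.4802, -0.1001, 0.2454]
ee_rot: [[0.019, 1.0, -0.004], [1.0, -0.019, 0.0], [0.0, -0.004, -1.0]]
force: [0.1, -0.2, 0.4]
finger_gap: 1.0
gripper_force: 0.0
```

Call:
drive_tool:
  deltas:
    - [[0,0,0],[-2.7,-1.8,0.5],1]
    - [[0,0,0],[-2.7,-1.8,0.5],1]
    - [[0,0,0],[-2.7,-1.8,0.5],1]
    - [[0,0,0],[-2.7,-1.8,0.5],1]
    - [[0,0,0],[-2.7,-1.8,0.5],1]
    - [[0,0,0],[-2.6,-1.8,0.5],1]
    - [[0,0,0],[-2.1,-1.4,0.5],1]
    - [[0,0,0],[-1,-0.9,0],1]
    - [[0,0,0],[0,0,0],1]
    - [[0,0,0],[0,0,0],1]
    - [[0,0,0],[0,0,0],1]

```text
t: 25.33
tool_pos: [0.3479, -0.2867, 0.2116]
ee_rot: [[0.018, 1.0, -0.001], [1.0, -0.018, 0.001], [0.001, -0.001, -1.0]]
force: [-0.5, -0.5, 0.1]
finger_gap: 1.0
gripper_force: 0.0
```

```bash
python3 -c "
from h import *
from cell import r,cams
import cv2
s=r.state();c=cams.read_camera('wrist');cv2.imwrite('pics/w4.png',c['img'][:,:,::-1]);np.savez('w4.npz',K=c['camera_matrix'],C=c['tool_from_camera'],R=s['ee_rot'],p=s['tool_pos'])
plan([.3425,-.291,.045],89)"
```

```text
now [ 0.3485 -0.2865  0.2118] h 89.05 t 25.38 turn z 0.05 shift cm [-0.46 -0.59 16.68]
```

View pics/w4.png

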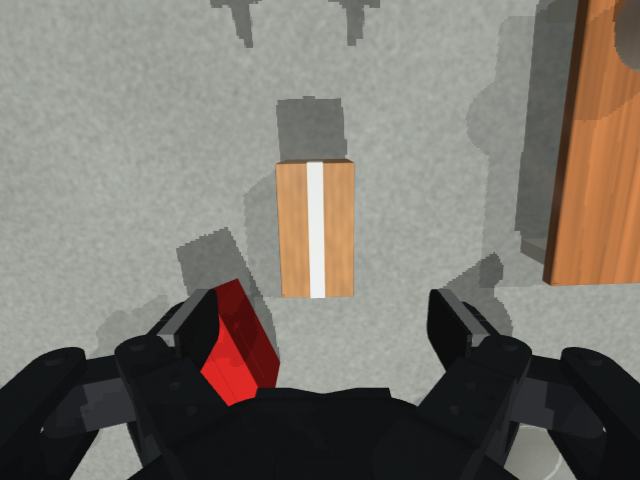

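The carton's top corners are at (276,163), (354,163), (354,297) and (283,297), and it is brown as required. The red box's nearest top corner is at (238,280).

```bash
python3 -c "
from h import *
f='w4.npz'
P=np.array([wp(f,*p,.075) for p in[(354,163),(354,297),(283,297),(276,163)]])
print(quad(P)); print('red',wp(f,238,280,.075),wp(f,279,362,.075)); print('riser corner',wp(f,551,284,.06),'top says',crop('top',3,310,175,[(339,156)],.06))
plan([*P.mean(0),.045],88)"
```

```text
(array([ 0.3441, -0.2897]), 'yaw', np.float64(0.1), np.float64(-1.0), 'size', array([0.0591, 0.1096]))
red [ 0.27818436 -0.32814749] [ 0.30807667 -0.40598198]
riser corner [ 0.54682734 -0.3426452 ] top says [[ 0.54620178 -0.34546257]]
now [ 0.3485 -0.2865  0.2118] h 89.05 t 25.38 turn z 1.05 shift cm [-0.33 -0.43 16.68]
```

Call:
drive_tool:
  deltas:
    - [[0,0,0.5],[-0.3,-0.4,1],1]
    - [[0,0,0],[0,0,2.5],1]
    - [[0,0,0],[0,0,2.5],1]
    - [[0,0,0],[0,0,2.5],1]
    - [[0,0,0],[0,0,2.5],1]
    - [[0,0,0],[0,0,2.5],1]
    - [[0,0,0],[0,0,2],1]
    - [[0,0,0],[0,0,1],1]
    - [[0,0,0],[0,0,0],1]
    - [[0,0,0],[0,0,0],1]
    - [[0,0,0],[0,0,0],1]

```text
t: 26.3
tool_pos: [0.3451, -0.2903, 0.0478]
ee_rot: [[0.026, 1.0, 0.001], [1.0, -0.026, -0.0], [-0.0, 0.001, -1.0]]
force: [0.7, -0.7, 0.2]
finger_gap: 0.997
gripper_force: 0.0
```

Call:
drive_tool:
  deltas:
    - [[0,0,0],[0,0,0],0.8]
    - [[0,0,0],[0,0,0],0.7]
    - [[0,0,0],[0,0,0],0.5]
    - [[0,0,0],[0,0,0],0.5]
    - [[0,0,0],[0,0,0],0.5]
    - [[0,0,0],[0,0,0],0.5]
    - [[0,0,0],[0,0,0],0.5]
    - [[0,0,0],[0,0,0],0.5]
  grip_force: 50

```text
t: 26.97
tool_pos: [0.3438, -0.2908, 0.0484]
ee_rot: [[0.027, 1.0, 0.0], [1.0, -0.027, -0.001], [-0.001, 0.0, -1.0]]
force: [-1.5, 0.3, 7.0]
finger_gap: 0.699
gripper_force: 52.9
```

```bash
python3 -c "
from h import *
plan([.5987,-.263,.105],91.2)"
```

```text
now [ 0.3438 -0.2908  0.0484] h 88.48 t 26.97 turn z -2.72 shift cm [ 2.24 25.54 -5.66]
```

Call:
drive_tool:
  deltas:
    - [[0,0,0],[0,0,-0.5],0.5]
    - [[0,0,-1],[0,0,-1.5],0.5]
    - [[0,0,-1.7],[0,0,-2.5],0.5]
    - [[0,0,0],[0,0,-2.5],0.5]
    - [[0,0,0],[0,0,-2.5],0.5]
    - [[0,0,0],[0.3,1,-1],0.5]
    - [[0,0,0],[0.4,2,0],0.5]
    - [[0,0,0],[0.4,2.5,0],0.5]
    - [[0,0,0],[0.4,3,0],0.5]
    - [[0,0,0],[0.4,3,0],0.5]
    - [[0,0,0],[0.4,3,0],0.5]
    - [[0,0,0],[0,3,0],0.5]

```text
t: 27.97
tool_pos: [0.5193, -0.2627, 0.1526]
ee_rot: [[-0.021, 1.0, -0.001], [1.0, 0.021, 0.001], [0.001, -0.001, -1.0]]
force: [0.0, 0.4, -2.9]
finger_gap: 0.69
gripper_force: 55.0
```

Call:
drive_tool:
  deltas:
    - [[0,0,0],[0,3,0],0.5]
    - [[0,0,0],[0,2.5,0],0.5]
    - [[0,0,0],[0,1.5,0],0.5]
    - [[0,0,0],[0,1,0],0.5]
    - [[0,0,0],[0,0,1],0.5]
    - [[0,0,0],[0,0,1],0.5]
    - [[0,0,0],[0,0,0],0.5]
    - [[0,0,0],[0,0,0],0.5]
    - [[0,0,0],[0,0,0],0.5]

```text
t: 28.72
tool_pos: [0.5969, -0.2629, 0.1317]
ee_rot: [[-0.019, 1.0, -0.002], [1.0, 0.019, 0.0], [0.0, -0.002, -1.0]]
force: [-0.3, 0.2, -2.5]
finger_gap: 0.695
gripper_force: 54.8
```

```bash
python3 -c "
from h import *
from cell import r,cams
import cv2
s=r.state();c=cams.read_camera('wrist');cv2.imwrite('pics/w5.png',c['img'][:,:,::-1]);np.savez('w5.npz',K=c['camera_matrix'],C=c['tool_from_camera'],R=s['ee_rot'],p=s['tool_pos'])
plan([.5987,-.262,.1084],91.2)"
```

```text
now [ 0.5976 -0.263   0.1322] h 91.1 t 28.77 turn z -0.1 shift cm [0.09 0.12 2.38]
```

View pics/w5.png

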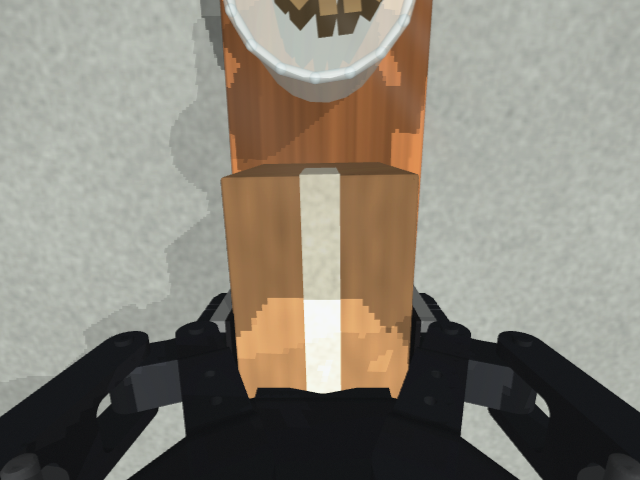

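The held carton is at (320,178) in front of the jar. The riser's long edges are at (231,150) and (424,150), and the jar's foot is at (322,101).

```bash
python3 -c "
from h import *
f='w5.npz'
a,b=wp(f,231,150,.06),wp(f,424,150,.06);print('edges',a,b,(a+b)/2,b-a)
c,d=wp(f,222,178,.1588),wp(f,419,176,.1588);print('carton far edge',c,d,(c+d)/2,'ang',np.degrees(np.arctan2(d[1]-c[1],d[0]-c[0])))
print('jar',wp(f,322,101,.06));a,b=wp(f,222,0,.06),wp(f,233,170,.06);print('riser yaw',np.degrees(np.arctan2(-(a-b)[0],(a-b)[1])))
plan([.5987,-.262,.1084],91.2)"
```

```text
edges [ 0.54468191 -0.20187307] [ 0.6539726  -0.19986403] [ 0.59932725 -0.20086855] [0.10929069 0.00200904]
carton far edge [ 0.56712415 -0.20808392] [ 0.62554877 -0.20641119] [ 0.59633646 -0.20724755] ang 1.6399675269304617
jar [ 0.59578898 -0.1749253 ]
riser yaw 1.0076051870675595
now [ 0.5976 -0.263   0.1322] h 91.1 t 28.77 turn z -0.1 shift cm [0.09 0.12 2.38]
```

Call:
drive_tool:
  deltas:
    - [[0,0,0],[0.2,0.2,0.8],0.5]
    - [[0,0,0],[0,0,0.6],0.5]
    - [[0,0,0],[0,0,0.4],0.5]
    - [[0,0,0],[0,0,0.2],0.5]
    - [[0,0,0],[0,0,0.2],0.5]
    - [[0,0,0],[0,0,0],0.5]
    - [[0,0,0],[0,0,0],0.5]

```text
t: 29.35
tool_pos: [0.6006, -0.2606, 0.1102]
ee_rot: [[-0.02, 1.0, -0.0], [1.0, 0.02, -0.0], [-0.0, -0.0, -1.0]]
force: [0.2, 0.0, -2.4]
finger_gap: 0.696
gripper_force: 54.8
```

Call:
drive_tool:
  deltas:
    - [[0,0,0],[0,-0.1,0.1],0.5]
    - [[0,0,0],[0,0,0.1],0.5]
    - [[0,0,0],[0,0,0],0.5]
    - [[0,0,0],[0,0,0],0.5]

```text
t: 29.68
tool_pos: [0.5996, -0.2607, 0.1085]
ee_rot: [[-0.02, 1.0, 0.0], [1.0, 0.02, -0.0], [-0.0, 0.0, -1.0]]
force: [0.1, 1.4, -2.2]
finger_gap: 0.693
gripper_force: 55.0
```

Call:
drive_tool:
  deltas:
    - [[0,0,0],[0,0,0.1],0.5]
    - [[0,0,0],[0,0,0],0.5]
    - [[0,0,0],[0,0,0],0.5]

```text
t: 29.93
tool_pos: [0.5996, -0.2607, 0.1085]
ee_rot: [[-0.02, 1.0, 0.0], [1.0, 0.02, -0.0], [-0.0, 0.0, -1.0]]
force: [-3.3, 0.7, 4.6]
finger_gap: 0.7
gripper_force: 55.6
```

Call:
drive_tool:
  deltas:
    - [[0,0,0],[0,0,0],0.75]
    - [[0,0,0],[0,0,0],0.85]
    - [[0,0,0],[0,0,0],1]
    - [[0,0,0],[0,0,0],1]
    - [[0,0,0],[0,0,-0.5],1]
    - [[0,0,0],[0,0,-1.5],1]
    - [[0,0,0],[0,0,-2.5],1]
    - [[0,0,0],[0,0,-2.5],1]
    - [[0,0,-3],[0,0,-2.5],1]
    - [[0,0,-3],[0,0,-2],1]
    - [[0,0,0],[0,0,0],1]
    - [[0,0,0],[0,0,0],1]

```text
t: 30.93
tool_pos: [0.6004, -0.2609, 0.224]
ee_rot: [[-0.124, 0.992, 0.003], [0.992, 0.124, -0.001], [-0.001, 0.003, -1.0]]
force: [-0.0, 0.1, 0.5]
finger_gap: 1.001
gripper_force: 0.0
```

```bash
python3 -c "
from h import *
plan([.341,.275,.12],97.2)"
```

```text
now [ 0.6004 -0.2609  0.224 ] h 97.1 t 30.93 turn z -0.1 shift cm [ 56.42 -19.02  10.4 ]
```

Call:
drive_tool:
  deltas:
    - [[0,0,0],[1.2,0,0],1]
    - [[0,0,0],[2.5,-0.3,0],1]
    - [[0,0,0],[2.8,-0.4,0],1]
    - [[0,0,0],[2.8,-0.4,0],1]
    - [[0,0,0],[2.8,-0.4,0],1]
    - [[0,0,0],[2.8,-0.4,0],1]
    - [[0,0,0],[2.8,-0.5,0],1]
    - [[0,0,0],[2.8,-0.6,0],1]
    - [[0,0,0],[2.8,-0.8,0],1]
    - [[0,0,0],[2.8,-1,0],1]
    - [[0,0,0],[2.8,-1.2,0],1]
    - [[0,0,0],[2.8,-1.4,0],1]

```text
t: 31.93
tool_pos: [0.4846, 0.0467, 0.2209]
ee_rot: [[-0.125, 0.992, -0.003], [0.992, 0.125, 0.0], [0.001, -0.003, -1.0]]
force: [-0.3, 0.8, -0.0]
finger_gap: 1.004
gripper_force: 0.0
```

Call:
drive_tool:
  deltas:
    - [[0,0,0],[2.8,-1.5,0],1]
    - [[0,0,0],[2.8,-1.5,0],1]
    - [[0,0,0],[2.8,-1.5,0],1]
    - [[0,0,0],[2.8,-1.5,0],1]
    - [[0,0,0],[2.8,-1.5,0],1]
    - [[0,0,0],[2.8,-1.5,0],1]
    - [[0,0,0],[2.5,-1.2,1],1]
    - [[0,0,0],[1.5,-0.8,1],1]
    - [[0,0,0],[0.4,0,1],1]
    - [[0,0,0],[0,0,1],1]
    - [[0,0,0],[0,0,0],1]
    - [[0,0,0],[0,0,0],1]

```text
t: 32.93
tool_pos: [0.3504, 0.2402, 0.1812]
ee_rot: [[-0.124, 0.992, -0.003], [0.992, 0.124, -0.002], [-0.002, -0.003, -1.0]]
force: [-0.3, -0.3, -0.1]
finger_gap: 0.999
gripper_force: 0.0
```

```bash
python3 -c "
from h import *
from cell import r,cams
import cv2
s=r.state();c=cams.read_camera('wrist');cv2.imwrite('pics/w6.png',c['img'][:,:,::-1]);np.savez('w6.npz',K=c['camera_matrix'],C=c['tool_from_camera'],R=s['ee_rot'],p=s['tool_pos'])
plan([.341,.275,.02],97.2)"
```

```text
now [0.3509 0.2404 0.1817] h 97.08 t 32.98 turn z -0.12 shift cm [ 3.55 -0.55 16.17]
```

View pics/w6.png

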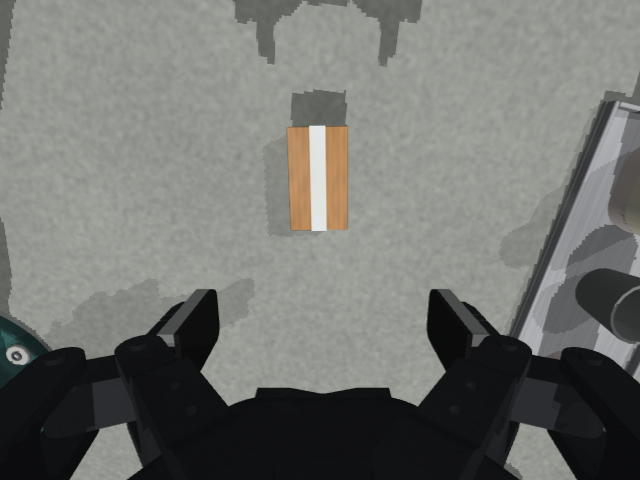

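The small carton's top corners are at (288,127), (348,126), (348,229) and (291,231). It is nearly aligned with the tool.

```bash
python3 -c "
from h import *
f='w6.npz'
P=np.array([wp(f,*p,.04) for p in[(348,126),(348,229.5),(291,231),(288,127)]])
print(quad(P));plan([*P.mean(0),.02],97.5)"
```

```text
(array([0.3432, 0.2773]), 'yaw', np.float64(7.7), np.float64(8.3), 'size', array([0.0454, 0.0798]))
now [0.3509 0.2404 0.1817] h 97.08 t 32.98 turn z -0.42 shift cm [ 3.75 -0.28 16.17]
```

Call:
drive_tool:
  deltas:
    - [[0,0,-0.9],[0,0,0.5],1]
    - [[0,0,0],[1.5,-0.1,1],1]
    - [[0,0,0],[1.5,-0.1,1.5],1]
    - [[0,0,0],[0.7,0,2],1]
    - [[0,0,0],[0,0,2],1]
    - [[0,0,0],[0,0,2],1]
    - [[0,0,0],[0,0,2],1]
    - [[0,0,0],[0,0,1.8],1]
    - [[0,0,0],[0,0,1],1]
    - [[0,0,0],[0,0,0],1]
    - [[0,0,0],[0,0,0],1]
    - [[0,0,0],[0,0,0],1]

```text
t: 33.98
tool_pos: [0.3445, 0.2779, 0.0448]
ee_rot: [[-0.14, 0.99, 0.001], [0.99, 0.14, 0.001], [0.001, 0.001, -1.0]]
force: [-0.5, -0.4, 0.7]
finger_gap: 0.998
gripper_force: 0.0
```

```bash
python3 -c "
from h import *
plan([.3430,.277,.021],98)"
```

```text
now [0.3445 0.2779 0.0448] h 98.02 t 33.98 turn z 0.02 shift cm [-0.07 -0.16  2.38]
```

Call:
drive_tool:
  deltas:
    - [[0,0,0],[-0.1,-0.1,0.8],1]
    - [[0,0,0],[0,0,0.8],1]
    - [[0,0,0],[0,0,0.7],1]
    - [[0,0,0],[0,0,0],1]
    - [[0,0,0],[0,0,0],0.8]
    - [[0,0,0],[0,0,0],0.6]
    - [[0,0,0],[0,0,0],0.4]
    - [[0,0,0],[0,0,0],0.4]
    - [[0,0,0],[0,0,0],0.4]
    - [[0,0,0],[0,0,0],0.4]
    - [[0,0,0],[0,0,0],0.4]
    - [[0,0,0],[0,0,0],0.4]
  grip_force: 35

```text
t: 34.98
tool_pos: [0.3431, 0.2767, 0.0216]
ee_rot: [[-0.14, 0.99, 0.0], [0.99, 0.14, 0.0], [0.0, 0.0, -1.0]]
force: [-1.0, -0.6, 5.8]
finger_gap: 0.531
gripper_force: 36.9
```

```bash
python3 -c "
from h import *
plan([.5996,-.2607,.157],91.2)"
```

```text
now [0.3431 0.2767 0.0216] h 98.06 t 34.98 turn z 6.86 shift cm [-54.26  24.52 -13.54]
```

Call:
drive_tool:
  deltas:
    - [[0,0,0],[0,0,-0.7],0.4]
    - [[0,0,0],[0,0,-1.8],0.4]
    - [[0,0,3],[0,0,-2.5],0.4]
    - [[0,0,3.9],[0,0,-2.5],0.4]
    - [[0,0,0],[0,0,-2.5],0.4]
    - [[0,0,0],[0,0,-2.5],0.4]
    - [[0,0,0],[0,0,-2.5],0.4]
    - [[0,0,0],[-0.5,0.5,-2.5],0.4]
    - [[0,0,0],[-1.5,1,-2.5],0.4]
    - [[0,0,0],[-2.5,1.5,-2],0.4]
    - [[0,0,0],[-2.7,1.5,0],0.4]
    - [[0,0,0],[-2.7,1.5,0],0.4]

```text
t: 35.98
tool_pos: [0.4062, 0.1781, 0.2431]
ee_rot: [[-0.021, 1.0, 0.004], [1.0, 0.021, 0.001], [0.001, 0.004, -1.0]]
force: [0.4, 0.0, -1.4]
finger_gap: 0.531
gripper_force: 36.4
```

Call:
drive_tool:
  deltas:
    - [[0,0,0],[-2.7,1.5,0],0.4]
    - [[0,0,0],[-2.7,1.5,0],0.4]
    - [[0,0,0],[-2.7,1.5,0],0.4]
    - [[0,0,0],[-2.7,1.5,0],0.4]
    - [[0,0,0],[-2.7,1.5,0],0.4]
    - [[0,0,0],[-2.7,1.5,0],0.4]
    - [[0,0,0],[-2.7,1.5,0],0.4]
    - [[0,0,0],[-2.7,1.5,0],0.4]
    - [[0,0,0],[-2.7,1.5,0],0.4]
    - [[0,0,0],[-2.7,1.5,0],0.4]
    - [[0,0,0],[-2.7,1,0],0.4]
    - [[0,0,0],[-2.7,1,0],0.4]

```text
t: 36.98
tool_pos: [0.5815, -0.1432, 0.2412]
ee_rot: [[-0.02, 1.0, -0.001], [1.0, 0.02, 0.0], [0.0, -0.001, -1.0]]
force: [1.1, -0.3, -1.4]
finger_gap: 0.532
gripper_force: 36.4
```

```bash
python3 -c "
from h import *
plan([.5996,-.2607,.157],91.2)"
```

```text
now [ 0.5815 -0.1432  0.2412] h 91.13 t 36.98 turn z -0.07 shift cm [-11.79   1.57   8.42]
```

Call:
drive_tool:
  deltas:
    - [[0,0,0],[-2.7,0.5,0],0.4]
    - [[0,0,0],[-2.7,0.5,0],0.4]
    - [[0,0,0],[-2.6,0.5,0],0.4]
    - [[0,0,0],[-2,0,0],0.4]
    - [[0,0,0],[-1.3,0,0],0.4]
    - [[0,0,0],[-0.5,0,1],0.4]
    - [[0,0,0],[0,0,2],0.4]
    - [[0,0,0],[0,0,2],0.4]
    - [[0,0,0],[0,0,1],0.4]
    - [[0,0,0],[0,0,0],0.4]
    - [[0,0,0],[0,0,0],0.4]
    - [[0,0,0],[0,0,0],0.4]

```text
t: 37.98
tool_pos: [0.5997, -0.2587, 0.1821]
ee_rot: [[-0.021, 1.0, 0.001], [1.0, 0.021, -0.0], [-0.0, 0.001, -1.0]]
force: [0.7, -0.3, -1.4]
finger_gap: 0.531
gripper_force: 36.3
```

```bash
python3 -c "
from h import *
from cell import r,cams
import cv2
s=r.state();c=cams.read_camera('wrist');cv2.imwrite('pics/w7.png',c['img'][:,:,::-1]);np.savez('w7.npz',K=c['camera_matrix'],C=c['tool_from_camera'],R=s['ee_rot'],p=s['tool_pos'])
plan([.5996,-.2607,.157],91.2)"
```

```text
now [ 0.6    -0.259   0.1825] h 91.19 t 38.03 turn z -0.01 shift cm [-0.17 -0.04  2.55]
```

View pics/w7.png

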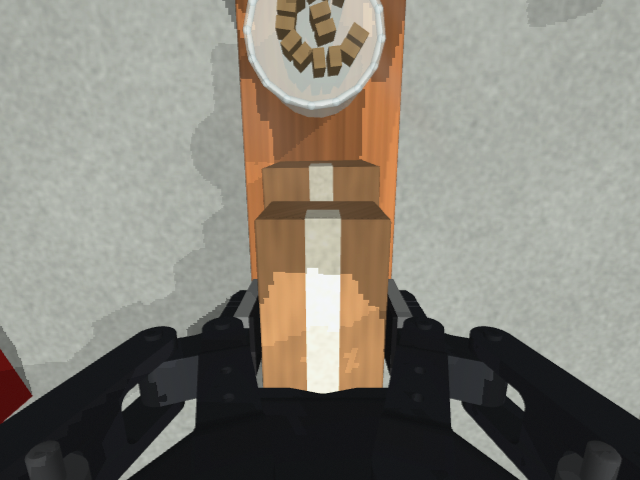

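The big carton's far top edge runs (262,168)–(380,166), and the held small carton's runs (255,219)–(391,219).

```bash
python3 -c "
from h import *
f='w7.npz'
a,b=wp(f,262.5,168,.135),wp(f,380,166.5,.135);print((a+b)/2,b-a)
c,d=wp(f,255,219,.201),wp(f,391,219,.201);print((c+d)/2,d-c)
print('diff small-big far edge',(c+d)/2-(a+b)/2,'want y -.015')
plan([.5996,-.2607,.157],91.2)"
```

```text
[ 0.5990519  -0.20478926] [0.05916973 0.00194973]
[ 0.60010025 -0.21742717] [0.04485643 0.00090956]
diff small-big far edge [ 0.00104835 -0.01263791] want y -.015
now [ 0.6    -0.259   0.1825] h 91.19 t 38.03 turn z -0.01 shift cm [-0.17 -0.04  2.55]
```

Consistent with the kinematic plan: shift −0.2 cm along x and −0.05 cm along y, then lower.

Call:
drive_tool:
  deltas:
    - [[0,0,0],[-0.2,-0.1,0.8],0.4]
    - [[0,0,0],[0,0,0.7],0.4]
    - [[0,0,0],[0,0,0.4],0.4]
    - [[0,0,0],[0,0,0.3],0.4]
    - [[0,0,0],[0,0,0.1],0.4]
    - [[0,0,0],[0,0,0],0.4]
    - [[0,0,0],[0,0,0],0.4]

```text
t: 38.62
tool_pos: [0.5981, -0.2613, 0.1582]
ee_rot: [[-0.02, 1.0, 0.0], [1.0, 0.02, 0.0], [0.0, 0.0, -1.0]]
force: [1.1, 0.8, -1.7]
finger_gap: 0.533
gripper_force: 36.3
```

Call:
drive_tool:
  deltas:
    - [[0,0,0],[0,0.1,0.1],0.4]
    - [[0,0,0],[0,0,0.1],0.4]
    - [[0,0,0],[0,0,0],0.4]
    - [[0,0,0],[0,0,0],0.4]

```text
t: 38.95
tool_pos: [0.5996, -0.2614, 0.1567]
ee_rot: [[-0.02, 1.0, 0.001], [1.0, 0.02, -0.0], [-0.0, 0.001, -1.0]]
force: [0.4, 0.4, 0.0]
finger_gap: 0.529
gripper_force: 36.4
```

Touching. Release, then retreat up and toward the robot.

Call:
drive_tool:
  deltas:
    - [[0,0,0],[0,0,0],0.6]
    - [[0,0,0],[0,0,0],0.7]
    - [[0,0,0],[0,0,0],0.8]
    - [[0,0,0],[0,0,0],0.8]
    - [[0,0,0],[0,0,-0.5],0.8]
    - [[0,0,0],[0,0,-1.5],0.8]
    - [[0,0,0],[0,0,-2.5],0.8]
    - [[0,0,0],[0,0,-2.5],0.8]
    - [[0,0,0],[0,0,-2.5],1]
    - [[0,0,0],[0,-1.5,-1.5],1]
    - [[0,0,0],[0,-2.5,0],1]
    - [[0,0,0],[0,-2.5,0],1]

```text
t: 39.95
tool_pos: [0.5349, -0.2626, 0.2683]
ee_rot: [[-0.021, 1.0, 0.004], [1.0, 0.021, -0.001], [-0.002, 0.004, -1.0]]
force: [-0.5, -0.9, -0.8]
finger_gap: 0.998
gripper_force: 0.0
```

Call:
drive_tool:
  deltas:
    - [[0,0,0],[0,-2.5,0],1]
    - [[0,0,0],[0,-2.5,0],1]
    - [[0,0,0],[0,-2.5,0],1]
    - [[0,0,0],[0,-2.5,0],1]
    - [[0,0,0],[0,-1.5,0],1]
    - [[0,0,0],[0,0,0],1]
    - [[0,0,0],[0,0,0],1]
    - [[0,0,0],[0,0,0],1]

```text
t: 40.62
tool_pos: [0.4208, -0.265, 0.2668]
ee_rot: [[-0.021, 1.0, 0.002], [1.0, 0.021, -0.001], [-0.001, 0.002, -1.0]]
force: [0.3, 0.7, 0.6]
finger_gap: 1.006
gripper_force: 0.0
```

```bash
python3 - <<'E'
from cell import r,cams
import cv2,numpy as np
a=cams.read_camera('top')['img'][:,:,::-1];b=cams.read_camera('scene')['img'][:,:,::-1]
a=cv2.resize(a[165:265,130:440],None,fx=2.58,fy=2.58,interpolation=cv2.INTER_CUBIC)
b=cv2.resize(b[170:370,190:530],None,fx=2.353,fy=2.353,interpolation=cv2.INTER_CUBIC)[:340]
cv2.imwrite('pics/end.png',np.vstack([a[:,:800],b[:,:a.shape[1]][:, :a[:,:800].shape[1]]]) if b.shape[1]>=a[:,:800].shape[1] else a)
print(a.shape,b.shape,r.state()['tool_pos'])
E
```

```text
(258, 800, 3) (340, 800, 3) [ 0.42092079 -0.26486142  0.26658004]
```

View pics/end.png

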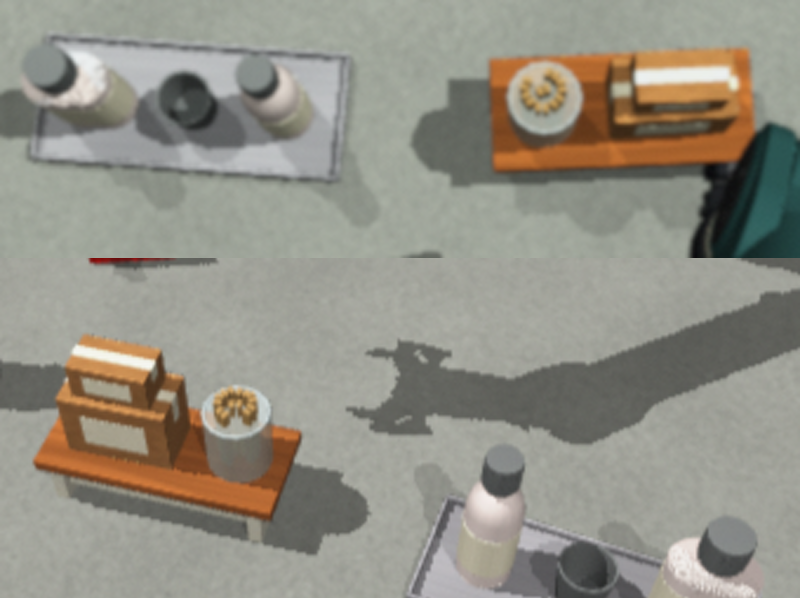

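The final view has the detergent cap at (50,68), the cup at (188,99), the softener cap at (258,75), and the cartons stacked to the right of the jar.

```bash
python3 -c "
from h import *
A=('top',2.58,130,165)
a=np.radians(-5.05);M=np.array([[np.cos(a),np.sin(a)],[-np.sin(a),np.cos(a)]])
for n,p,z in(('det',(50,68),.154),('soft',(258,75),.169),('cup',(188,99),.054)): print(n,(M@(crop(*A,[p],z)[0]-[.6185,.2042])).round(4))
print('jar',crop(*A,[(544,98)],.13))"
```

```text
det [-0.0024  0.091 ]
soft [ 0.     -0.0987]
cup [-0.0002 -0.0068]
jar [[ 0.59349583 -0.14431049]]
```

```bash
python3 -c "
from cell import r
print(r.job_done())"
```

```text
the job is handed in; nothing more can be done
None
```

I placed all five items as asked and handed the job in at about 41 s. By the last camera check the bottles and cup are within about 7 mm of their spots in the tray; the cartons looked right but were not measured again after release, and the peg jar had not moved.

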